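Air the drying box of a model workbench

ROBOT

A 6-joint arm with a two-finger parallel gripper is mounted at the origin on the work surface. World frame = base frame: x ahead of the robot, y to its left, z up, the work surface at z = 0. Lengths are in m, angles in rad, forces in N, time in s.
With the tool pointing down it reaches from about 0.35 to 0.975 m from the base axis. Payload 17.4 kg.
Tool frame: the origin (TCP) lies on the centre line of the jaws, within the pads' length; the fingertips stand 14 mm ahead of it and the grasp point (between the pads) lies 5 mm behind it; z points along the fingers, y is the line along which they close (so a half turn about z gives the same grasp; the last joint's range is limited). The gripper opens to 85 mm and grips with 20 to 120 N. Pads are 22 mm wide; open, the fingers measure 114 mm over their backs; the gripper's body (76 mm by 85 mm) begins 54 mm behind the grasp point. The pads swing forward as they close: fully open they stand 13 mm farther back than shut.
Start: joints at [1.112, 0.116, 1.442, -0, 1.584, -0.038], TCP at [0.276, 0.616, 0.245] pointing down, gripper open.
Joint ranges: [-2.83, 2.83], [-0.83, 2.19], [0.07, 2.5], [-1.14, 4.28], [0.01, 3], [-2.97, 2.97]. Speed limits (rad/s): [1.89, 1.89, 2.22, 3.14, 3.14, 3.14].

INTERFACE

Orientations are given as a rotation vector (axis times angle).
In Python, from station import * gives the robot as it stands. The module is installed in compiled form; this text tells all that it offers.
- The arm moves only by the tool servo_tool, never from a script. Its argument "rows" is a list of rows, each an object of numbers: "jaw": the opening, from -1 (shut) to 1 (fully open), so that 0 is half open; "x", "y", "z": the shift along the tool's x, y, z in mm; "roll": the turn about the tool's z in rad. A call has 1 to 20 rows; each row is the pose to reach, as a shift and turn from the pose commanded when the call began, along the tool's axes at that moment; what a row does not reach only later rows make up. A row lasts 1/12 s, in which the tool goes at most 41.7 mm and 7.16 degrees, less where a joint would pass 70% of its speed; a pose out of reach is approached as far as the arm can. A call with a gripper value outside its range is refused whole. The fingers move at their own pace and stop on an object; the grip force is fixed at half the most. Time passes only in rows, so rows that repeat a pose let the fingers close. It gives the time, the measured TCP pose, the force, the opening and the grip force at its end, in the units of the state.
- sense(): the state, without advancing time (a new reading comes with each control period).
- read_camera(name): name is "side" or "top" or "wrist"; returns a dict with "pixels" (384x512x3 uint8, red, green, blue), "mtx" (3x3 intrinsics, pixels), "k1" (the pictures are not rectified: a ray, as slopes to the right and down, at radius r is drawn at 1 + k1 r^2 times it, then the intrinsics apply), "R" (3x3) and "t" (3): a world point X has camera coordinates R X + t; the wrist camera has in their place "hand_eye" (4x4, takes a point from camera to tool coordinates, whose origin is the TCP and whose axes are the flange's). Camera axes: x right, y down, z forward; pixel columns grow to the right and rows downward; lengths in m; the calibration is good to about 2 mm. A picture is of the moment at which its call begins: read the wrist's pose just before it. There is no depth.
- close_job(): hands the job in; it is judged then, once.
The state is a dict: "clock": time; "joint_pos": joint angles; "qd": joint speeds; "tau": joint torques, N m; "position": TCP position; "tool_rot": TCP orientation; "force": force on the tool from outside, world axes, zero at the start; "torque": the same for the moment, N m; "opening": finger opening in m; "grasp_force": force on a finger pad.
Only numpy, scipy, OpenCV 4.12 (cv2) and the standard library are available. Lean on these libraries where they do the work, as an engineer would, in place of code of your own. Each camera call takes 0.05 s, during which the arm holds its last target. There are 200 camera calls.

TASK

Air the grey drying box: with the fingertips press its orange lever all the way down so that the linked lid stands fully open, keep it open for about two seconds, then ease the lever back up so that the lid comes down softly and does not slam, and leave the box shut. Do not touch the lid itself, grasp nothing, and leave the two paint jars and the loose fuselage half where they are.

Things in the scene. Friction and masses are not known exactly. Their poses are not given: they have to be found in the camera images.
- box: Grey open-topped drying box fixed to the bench, 220 mm along its x, 200 mm along its y, 100 mm high, walls 4 mm; two green fuselage halves lie inside. Origin: centre of its underside, on the bench. Its -x side carries the lever, its +x rim the lid's hinge; z is up. A black linkage cover stands 18 mm out from its +y side. It never moves during the work.
- lever (a joint): Angle of the orange lever: 0 = at rest (up), 0.5 rad = fully pressed, at its stop. It turns about a level axle parallel to the box's y, at box x = -125 mm, z = 75 mm. At 0 the arm rises outward (towards the box's -x) at 0.25 rad above level, at 0.5 it slopes 0.25 rad below level. Pressing takes roughly 4 to 11 N at the pad, from the weight of the lid; let go, the lever is thrown back up and the lid slams.
- lever_pad (a point): Centre of the top face of the lever's orange pad, a plate 60 mm wide (along the box's y), 50 mm long and 8 mm thick. At rest it lies at box x = -206 mm, y = 0, z = 102 mm, and fully pressed at x = -209 mm, z = 60 mm. It moves with the lever; the point's axes are those of the box turned by the lever angle. The radius from the axle is 85 mm. Nothing lies between the pad and the bench.
- lid (a joint): Angle of the lid: 0 = shut, 1.1 rad = fully open. Rigidly linked to the lever: lid angle = 2.2 x lever angle. It has no damper to speak of and falls shut when the lever is released, even from 30 mm open at its edge, so the fingers must follow the lever up to the very end of its travel, moving slowly and evenly, two seconds or more for the whole way.
- lid_edge (a point): Middle of the lid's free edge, above the lever side of the box. The lid is a 6 mm thick white frame with a clear window, 224 mm by 204 mm, hinged along the box's +x rim at z = 100 mm, free edge at box x = -114 mm, z = 103 mm when shut; the edge swings up and away from the lever, to z = 0.30 m.
- jar_green: Loose paint jar with a green cap, 38 mm across, 55 mm high, 90 g, standing upright to one side of the lever, at least 115 mm from the lever's middle line. Origin: centre of its underside. A bystander.
- jar_rust: Loose paint jar with a rust-brown cap, the same size, standing to the other side of the lever; the two jars may be swapped. Origin: centre of its underside. A bystander.
- fuselage: Loose pale green half shell of a model fuselage with white edges, 170 mm long (its x), 55 mm wide, 27 mm high, 50 g, lying arch upwards beside the box's +y side. Origin: on the bench under the middle of its length. A bystander.

How it is judged:
On the way, in this order (a step that is already met when the one before it is completed fails the run):
1. the fingers press the lever and the lid stands open (at least 0.95 of 1.1 rad) for 1.5 s on end (value of joint lid above 0.95 rad and contact force between the fingers and lever above 0.5 N), for 1.5 s.
2. the lid is shut again (below 0.04 rad) (value of joint lid below 0.04 rad), for 0.2 s.
At the end, for the whole second after the job is handed in: The lid is shut (within 0.04 rad) and the lever back up (within 0.02 rad); jars upright, and jars and fuselage half within 20 mm of where they began (value of joint lid below 0.04 rad and value of joint lever below 0.02 rad and distance of each of jar_green, jar_rust, fuselage from where it was at the start of the episode below 0.02 m and angle between each of jar_green, jar_rust's own z axis and vertical below 0.3 rad); the robot touches nothing.
It fails at once if the lid slams: it is still closing faster than 2.5 rad/s within the last 0.3 rad before shut (velocity of joint lid below -2.5 rad/s and value of joint lid below 0.3 rad).
It fails at once if the robot touches the lid with more than 1 N (contact force between any of the fingers, the arm and lid above 1 N).
It fails at once if a paint jar or the fuselage half is pushed, lifted or carried more than 20 mm, or a jar tipped (distance of any of jar_green, jar_rust, fuselage from where it was at the start of the episode above 0.02 m or angle between any of jar_green, jar_rust's own z axis and vertical above 0.3 rad).
It also fails if it takes over 48 s, if anything falls off the work surface, if the arm or the gripper's body presses on something with over 40 N, if the wrist force passes 120 N, or if a joint passes its speed limit or range.

## Working session

There is one attempt and no reset: what is moved stays moved. The work goes in short steps, Python scripts to look and compute and a tool call to move; the robot and the scene stay as the last step left them, time stands still between calls to the robot, and variables do not carry over. Pictures are saved under pics/ and viewed, at most 10 in all, crops included, and the job is handed in when it is done.

Besides the shell and the picture viewer there is one more tool, called by a JSON object that holds its "method" and its "body". servo_tool: Moves the arm, as the interface text tells. Its arguments: {"type":"object","properties":{"rows":{"type":"array"}},"required":["rows"]}

```bash
mkdir -p pics
python3 - <<'E'
from station import *
import cv2
s=sense();print({k:s[k] for k in('clock','position','tool_rot','force','opening')})
for n in('top','side'):
    c=read_camera(n);cv2.imwrite(f'pics/{n}0.png',cv2.resize(c['pixels'][:,:,::-1],(768,576)))
    print(n,c['mtx'],c['k1'],c['R'],c['t'])
E
```

```text
{'clock': 0.0, 'position': array([0.27565374, 0.6159479 , 0.24454685]), 'tool_rot': array([-6.56010074e-01, -3.07204587e+00,  1.83304340e-03]), 'force': array([-0.33307371, -0.10050041, -0.03200444]), 'opening': 0.08541680559041882}
top [[371.91384545   0.         255.53192963]
 [  0.         371.91384545 193.85246021]
 [  0.           0.           1.        ]] -0.06709314992240219 [[ 0.13702249 -0.99055966  0.00404917]
 [-0.96960737 -0.13495842 -0.20407786]
 [ 0.20269777  0.02403715 -0.97894629]] [0.00191262 0.58551049 0.75538212]
side [[418.36193621   0.         253.91865234]
 [  0.         418.36193621 190.39866117]
 [  0.           0.           1.        ]] -0.04688374143209923 [[ 0.96157409 -0.27451365 -0.00418681]
 [-0.21723656 -0.75144025 -0.6230135 ]
 [ 0.16787957  0.59998317 -0.78219988]] [-0.54744071  0.22246159  0.72086515]
```

View pics/top0.png

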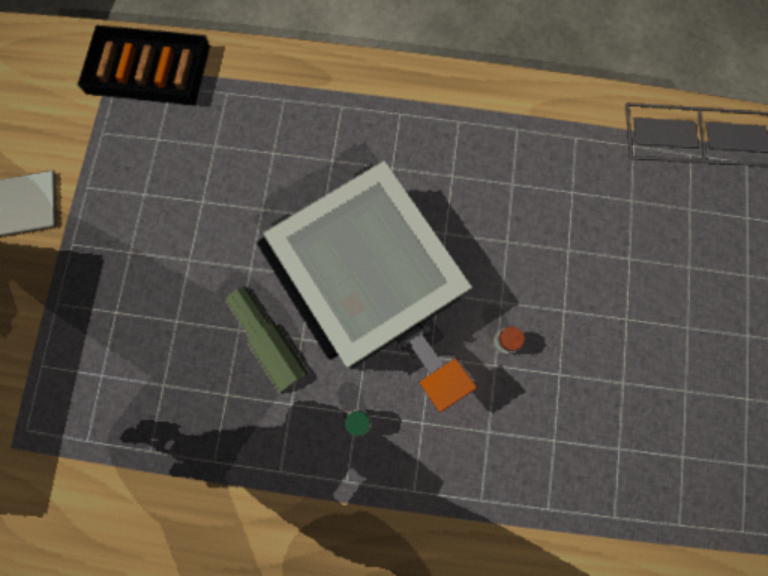

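View pics/side0.png

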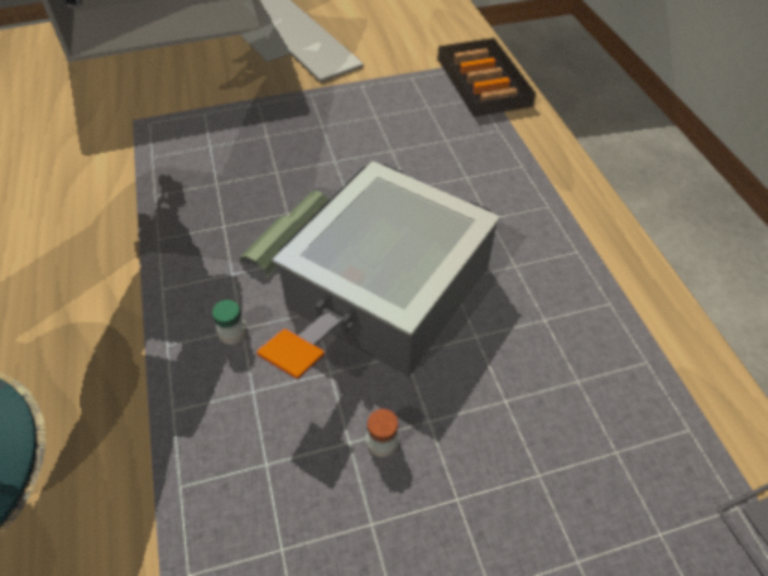

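Top view (768×576): lid corners (384,163), (264,235), (348,366), (471,287); pad around (448,385); green cap (357,423), rust cap (511,338). Side view: lid corners (375,163), (498,217), (408,335), (277,264); pad around (291,353). The lid is shut and both jars are clear of the pad.

```bash
cat > h.py <<'E'
from station import *
import numpy as np, cv2
from scipy.optimize import least_squares
from scipy.spatial.transform import Rotation as Ro
def proj(c,X):
    d=np.array([c['k1'],0,0,0,0.]);return cv2.projectPoints(np.asarray(X,float),cv2.Rodrigues(c['R'])[0],c['t'],c['mtx'],d)[0][:,0]
def box(p,X):
    X=np.asarray(X,float);c,s=np.cos(p[2]),np.sin(p[2]);return X@np.array([[c,s,0],[-s,c,0],[0,0,1]])+[p[0],p[1],0]
E
python3 - <<'E'
from h import *
C={n:read_camera(n) for n in('top','side')}
cs,sn=25*np.cos(.25),25*np.sin(.25)
X=np.array([[-114,102,106],[-114,-102,106],[110,102,106],[110,-102,106],[-206-cs,30,102+sn],[-206-cs,-30,102+sn],[-206+cs,30,102-sn],[-206+cs,-30,102-sn]])/1e3
P={'top':[(348,366),(471,287),(264,235),(384,163),(440,411),(475,385),(421,384),(455,360)],
'side':[(277,264),(408,335),(375,163),(498,217),(258,351),(298,376),(289,331),(324,353)]}
P={k:(np.array(v)+.5)/1.5-.5 for k,v in P.items()}
f=lambda p:np.concatenate([(proj(C[n],box(p,X))-P[n]).ravel() for n in C])
r=min((least_squares(f,[.6,.1,y]) for y in(-2,-.6,.6,2)),key=lambda r:r.cost)
p=r.x;print(p,np.round(f(p).reshape(2,8,2),1).tolist())
for q in [(-206,0,102),(-209,0,60)]:print(box(p,[np.array(q)/1e3]))
for nm,t,s in(('green',(357,423),(227,311)),('rust',(511,338),(382,423))):
    g=lambda q:np.concatenate([proj(C['top'],[q])[0]-(np.array(t)-.25)/1.5,proj(C['side'],[q])[0]-(np.array(s)-.25)/1.5])
    q=least_squares(g,[.5,.1,.055]);print(nm,q.x,q.cost,(q.x-box(p,[[0,0,0]])[0])@box([0,0,p[2]],np.eye(3)).T)
T=sense();R=Ro.from_rotvec(T['tool_rot']).as_matrix();print(R.round(3));print('tool yaw of x',np.arctan2(R[1,0],R[0,0]),'y',np.arctan2(R[1,1],R[0,1]))
E
```

```text
[0.61391389 0.11260287 0.70956765] [[[-0.7, 0.3], [0.6, -0.5], [-0.6, -1.9], [0.2, -2.2], [-0.1, -0.0], [1.4, 0.7], [-1.3, -2.4], [0.4, -2.4]], [[-3.2, -1.8], [1.9, 0.5], [-2.0, -0.3], [1.1, 0.7], [-1.8, 1.3], [-0.2, 1.9], [-3.3, -1.1], [0.8, 0.2]]]
[[ 0.4576333  -0.02160733  0.102     ]]
[[ 0.45535737 -0.02356185  0.06      ]]
green [0.38983023 0.09368946 0.05579133] 1.0029754867317415 [-0.18232184  0.13164327  0.05579133]
rust [ 0.53835252 -0.11046728  0.05558297] 0.23267518227648323 [-0.20265565 -0.12000208  0.05558297]
[[-0.913  0.408 -0.   ]
 [ 0.408  0.913 -0.001]
 [ 0.    -0.001 -1.   ]]
tool yaw of x 2.72078940104545 y 1.14999307775428
```

{"method": "servo_tool", "body": {"rows": [{"jaw": -1,"x": -426,"y": -509,"z": 0,"roll": 0.44},{"jaw": -1,"x": -426,"y": -509,"z": 0,"roll": 0.44},{"jaw": -1,"x": -426,"y": -509,"z": 0,"roll": 0.44},{"jaw": -1,"x": -426,"y": -509,"z": 0,"roll": 0.44},{"jaw": -1,"x": -426,"y": -509,"z": 0,"roll": 0.44},{"jaw": -1,"x": -426,"y": -509,"z": 0,"roll": 0.44},{"jaw": -1,"x": -426,"y": -509,"z": 0,"roll": 0.44},{"jaw": -1,"x": -426,"y": -509,"z": 0,"roll": 0.44},{"jaw": -1,"x": -426,"y": -509,"z": 0,"roll": 0.44},{"jaw": -1,"x": -426,"y": -509,"z": 0,"roll": 0.44},{"jaw": -1,"x": -426,"y": -509,"z": 0,"roll": 0.44},{"jaw": -1,"x": -426,"y": -509,"z": 0,"roll": 0.44},{"jaw": -1,"x": -426,"y": -509,"z": 0,"roll": 0.44},{"jaw": -1,"x": -426,"y": -509,"z": 0,"roll": 0.44},{"jaw": -1,"x": -426,"y": -509,"z": 0,"roll": 0.44},{"jaw": -1,"x": -426,"y": -509,"z": 0,"roll": 0.44},{"jaw": -1,"x": -426,"y": -509,"z": 40,"roll": 0.44},{"jaw": -1,"x": -426,"y": -509,"z": 40,"roll": 0.44},{"jaw": -1,"x": -426,"y": -509,"z": 40,"roll": 0.44},{"jaw": -1,"x": -426,"y": -509,"z": 40,"roll": 0.44}]}}

```text
clock: 1.87
position: [0.4567, -0.0218, 0.2067]
tool_rot: [1.309, 2.855, 0.0]
force: [0.7, -0.2, 0.7]
opening: -0.0003
grasp_force: 0.0
```

Run:
```python
from h import *
s=sense();print(s['position'],s['force']);R=Ro.from_rotvec(s['tool_rot']).as_matrix();print(R.round(3))
a=read_camera('side')['pixels'][90:290,110:310];w=read_camera('wrist')['pixels']
cv2.imwrite('pics/c1.png',np.hstack([cv2.resize(a[:,:,::-1],(400,400)),cv2.resize(w[:,:,::-1],(400,400))]))
```

```text
[ 0.45672889 -0.02182251  0.20669144] [ 0.65243098 -0.1517921   0.74135086]
[[-0.653  0.758  0.001]
 [ 0.758  0.653  0.   ]
 [-0.     0.    -1.   ]]
```

View pics/c1.png

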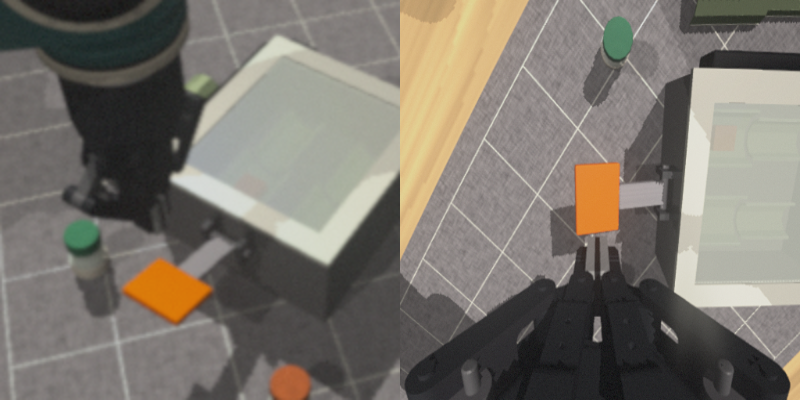

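The wrist view shows the shut fingers in line with the pad (pad ~(598,198), fingertips ~(597,240), camera offset along box y). The side view shows clear space around. Descending.

{"method": "servo_tool", "body": {"rows": [{"jaw": -1,"z": 25},{"jaw": -1,"z": 50},{"jaw": -1,"z": 70},{"jaw": -1,"z": 74},{"jaw": -1,"z": 77},{"jaw": -1,"z": 80},{"jaw": -1,"z": 82},{"jaw": -1,"z": 84},{"jaw": -1,"z": 86},{"jaw": -1,"z": 88},{"jaw": -1,"z": 90},{"jaw": -1,"z": 92},{"jaw": -1,"z": 94},{"jaw": -1,"z": 96},{"jaw": -1,"z": 98},{"jaw": -1,"z": 100},{"jaw": -1,"z": 100},{"jaw": -1,"z": 100}]}}

```text
schema error: expected keys jaw, x, y, z, roll
```

Run:
```python
from h import *
s=sense();print(s['position'],s['force'],s['clock'])
a=read_camera('side')['pixels'][60:310,60:360]
cv2.imwrite('pics/c2.png',cv2.resize(a[:,:,::-1],(600,500)))
```

```text
[ 0.45705617 -0.02160299  0.20722259] [ 0.49145392  0.43007897 -0.13674995] 1.9667
```

View pics/c2.png

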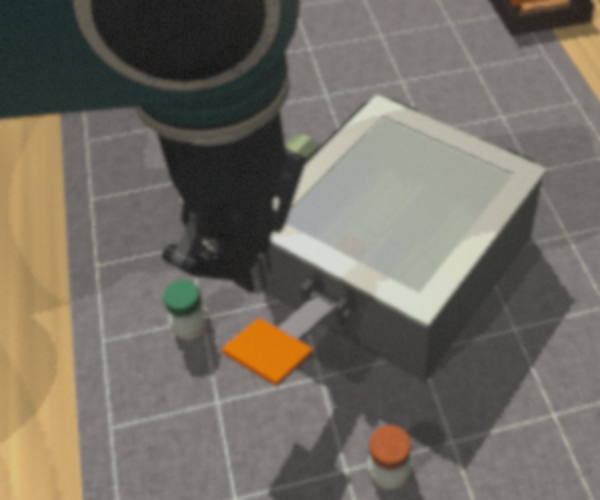

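The call was refused because every key is required, so the view is unchanged and the arm is still above the pad.

{"method": "servo_tool", "body": {"rows": [{"jaw": -1,"x": 0,"y": 0,"z": 25,"roll": 0},{"jaw": -1,"x": 0,"y": 0,"z": 50,"roll": 0},{"jaw": -1,"x": 0,"y": 0,"z": 70,"roll": 0},{"jaw": -1,"x": 0,"y": 0,"z": 74,"roll": 0},{"jaw": -1,"x": 0,"y": 0,"z": 77,"roll": 0},{"jaw": -1,"x": 0,"y": 0,"z": 80,"roll": 0},{"jaw": -1,"x": 0,"y": 0,"z": 82,"roll": 0},{"jaw": -1,"x": 0,"y": 0,"z": 84,"roll": 0},{"jaw": -1,"x": 0,"y": 0,"z": 86,"roll": 0},{"jaw": -1,"x": 0,"y": 0,"z": 88,"roll": 0},{"jaw": -1,"x": 0,"y": 0,"z": 90,"roll": 0},{"jaw": -1,"x": 0,"y": 0,"z": 92,"roll": 0},{"jaw": -1,"x": 0,"y": 0,"z": 94,"roll": 0},{"jaw": -1,"x": 0,"y": 0,"z": 96,"roll": 0},{"jaw": -1,"x": 0,"y": 0,"z": 98,"roll": 0},{"jaw": -1,"x": 0,"y": 0,"z": 100,"roll": 0},{"jaw": -1,"x": 0,"y": 0,"z": 100,"roll": 0},{"jaw": -1,"x": 0,"y": 0,"z": 100,"roll": 0}]}}

```text
clock: 3.52
position: [0.4569, -0.0227, 0.1059]
tool_rot: [1.311, 2.854, -0.0]
force: [-1.5, -1.7, 6.7]
opening: -0.0001
grasp_force: 3.0
```

Run:
```python
from h import *
s=sense();print(s['position'],s['force'],s['clock'])
a=read_camera('side')['pixels'][60:310,60:360]
cv2.imwrite('pics/c3.png',cv2.resize(a[:,:,::-1],(600,500)))
```

```text
[ 0.45693365 -0.02272643  0.10589127] [-1.54540751 -1.65367725  6.71185175] 3.5167
```

View pics/c3.png

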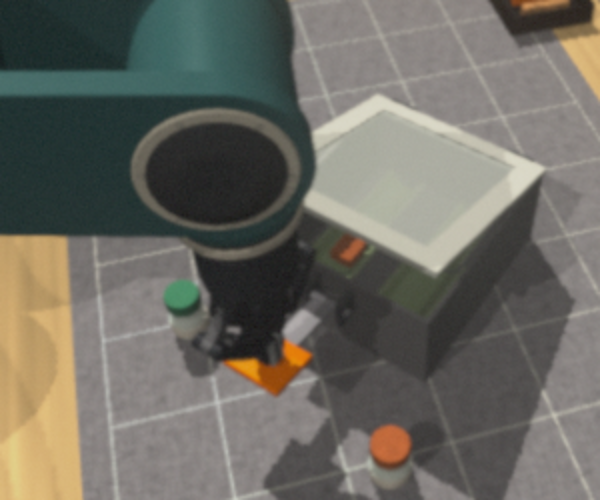

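The pad is pressed partway and the lid edge is rising clear of the arm. Continuing.

{"method": "servo_tool", "body": {"rows": [{"jaw": -1,"x": 0,"y": 0,"z": 2,"roll": 0},{"jaw": -1,"x": 0,"y": 0,"z": 4,"roll": 0},{"jaw": -1,"x": 0,"y": 0,"z": 6,"roll": 0},{"jaw": -1,"x": 0,"y": 0,"z": 8,"roll": 0},{"jaw": -1,"x": 0,"y": 0,"z": 10,"roll": 0},{"jaw": -1,"x": 0,"y": 0,"z": 12,"roll": 0},{"jaw": -1,"x": 0,"y": 0,"z": 14,"roll": 0},{"jaw": -1,"x": 0,"y": 0,"z": 16,"roll": 0},{"jaw": -1,"x": 0,"y": 0,"z": 18,"roll": 0},{"jaw": -1,"x": 0,"y": 0,"z": 20,"roll": 0},{"jaw": -1,"x": 0,"y": 0,"z": 22,"roll": 0},{"jaw": -1,"x": 0,"y": 0,"z": 24,"roll": 0},{"jaw": -1,"x": 0,"y": 0,"z": 25,"roll": 0},{"jaw": -1,"x": 0,"y": 0,"z": 26,"roll": 0},{"jaw": -1,"x": 0,"y": 0,"z": 26,"roll": 0}]}}

```text
clock: 4.82
position: [0.4568, -0.0225, 0.0793]
tool_rot: [1.311, 2.855, 0.0]
force: [2.6, -2.5, 3.3]
opening: 0.0001
grasp_force: 1.8
```

Run:
```python
from h import *
s=sense();print(s['position'],s['force'],s['clock'])
a=read_camera('side')['pixels'][20:310,30:360]
cv2.imwrite('pics/c4.png',cv2.resize(a[:,:,::-1],(660,580)))
```

```text
[ 0.45677324 -0.02247582  0.07925122] [ 2.62701697 -2.51439361  3.30769366] 4.8167
```

View pics/c4.png

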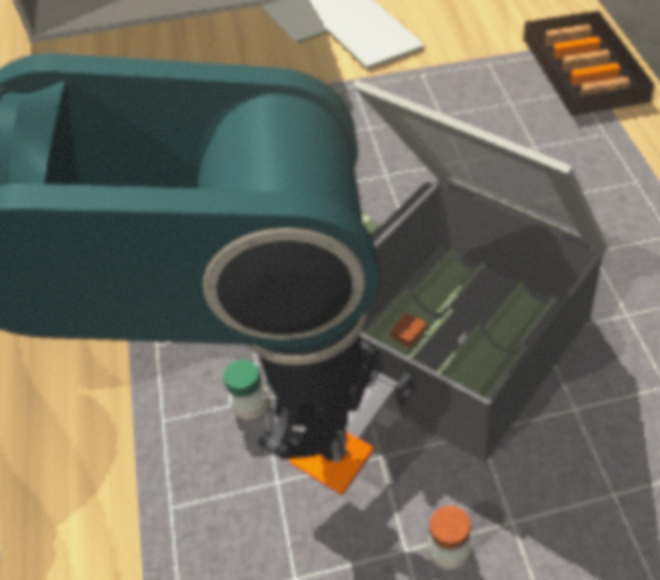

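The lid is nearly fully open (free edge from (360,85) to (570,168)). No stop force yet, so a bit further.

{"method": "servo_tool", "body": {"rows": [{"jaw": -1,"x": 0,"y": 0,"z": 1,"roll": 0},{"jaw": -1,"x": 0,"y": 0,"z": 2,"roll": 0},{"jaw": -1,"x": 0,"y": 0,"z": 3,"roll": 0},{"jaw": -1,"x": 0,"y": 0,"z": 4,"roll": 0},{"jaw": -1,"x": 0,"y": 0,"z": 4,"roll": 0},{"jaw": -1,"x": 0,"y": 0,"z": 4,"roll": 0}]}}

```text
clock: 5.37
position: [0.4568, -0.0224, 0.0754]
tool_rot: [1.311, 2.855, 0.001]
force: [0.5, 0.8, 6.2]
opening: -0.0001
grasp_force: 2.8
```

{"method": "servo_tool", "body": {"rows": [{"jaw": -1,"x": 0,"y": 0,"z": 1,"roll": 0},{"jaw": -1,"x": 0,"y": 0,"z": 2,"roll": 0},{"jaw": -1,"x": 0,"y": 0,"z": 2,"roll": 0},{"jaw": -1,"x": 0,"y": 0,"z": 2,"roll": 0}]}}

```text
clock: 5.7
position: [0.4572, -0.0223, 0.075]
tool_rot: [1.31, 2.854, 0.001]
force: [-7.6, 2.0, 23.7]
opening: -0.0
grasp_force: 11.9
```

At the stop (23.7 N, z no longer moving). Hold for two seconds.

{"method": "servo_tool", "body": {"rows": [{"jaw": -1,"x": 0,"y": 0,"z": 0,"roll": 0},{"jaw": -1,"x": 0,"y": 0,"z": 0,"roll": 0},{"jaw": -1,"x": 0,"y": 0,"z": 0,"roll": 0},{"jaw": -1,"x": 0,"y": 0,"z": 0,"roll": 0},{"jaw": -1,"x": 0,"y": 0,"z": 0,"roll": 0},{"jaw": -1,"x": 0,"y": 0,"z": 0,"roll": 0},{"jaw": -1,"x": 0,"y": 0,"z": 0,"roll": 0},{"jaw": -1,"x": 0,"y": 0,"z": 0,"roll": 0},{"jaw": -1,"x": 0,"y": 0,"z": 0,"roll": 0},{"jaw": -1,"x": 0,"y": 0,"z": 0,"roll": 0},{"jaw": -1,"x": 0,"y": 0,"z": 0,"roll": 0},{"jaw": -1,"x": 0,"y": 0,"z": 0,"roll": 0},{"jaw": -1,"x": 0,"y": 0,"z": 0,"roll": 0},{"jaw": -1,"x": 0,"y": 0,"z": 0,"roll": 0},{"jaw": -1,"x": 0,"y": 0,"z": 0,"roll": 0},{"jaw": -1,"x": 0,"y": 0,"z": 0,"roll": 0},{"jaw": -1,"x": 0,"y": 0,"z": 0,"roll": 0},{"jaw": -1,"x": 0,"y": 0,"z": 0,"roll": 0},{"jaw": -1,"x": 0,"y": 0,"z": 0,"roll": 0},{"jaw": -1,"x": 0,"y": 0,"z": 0,"roll": 0}]}}

```text
clock: 7.37
position: [0.4571, -0.0223, 0.075]
tool_rot: [1.31, 2.854, 0.001]
force: [-5.5, 1.5, 24.2]
opening: 0.0001
grasp_force: 11.9
```

{"method": "servo_tool", "body": {"rows": [{"jaw": -1,"x": 0,"y": 0,"z": 0,"roll": 0},{"jaw": -1,"x": 0,"y": 0,"z": 0,"roll": 0},{"jaw": -1,"x": 0,"y": 0,"z": 0,"roll": 0},{"jaw": -1,"x": 0,"y": 0,"z": 0,"roll": 0},{"jaw": -1,"x": 0,"y": 0,"z": -1,"roll": 0},{"jaw": -1,"x": 0,"y": 0,"z": -2,"roll": 0},{"jaw": -1,"x": 0,"y": 0,"z": -3,"roll": 0},{"jaw": -1,"x": 0,"y": 0,"z": -4,"roll": 0},{"jaw": -1,"x": 0,"y": 0,"z": -5,"roll": 0},{"jaw": -1,"x": 0,"y": 0,"z": -6,"roll": 0},{"jaw": -1,"x": 0,"y": 0,"z": -7,"roll": 0},{"jaw": -1,"x": 0,"y": 0,"z": -8,"roll": 0},{"jaw": -1,"x": 0,"y": 0,"z": -9,"roll": 0},{"jaw": -1,"x": 0,"y": 0,"z": -10,"roll": 0},{"jaw": -1,"x": 0,"y": 0,"z": -11,"roll": 0},{"jaw": -1,"x": 0,"y": 0,"z": -12,"roll": 0},{"jaw": -1,"x": 0,"y": 0,"z": -13,"roll": 0},{"jaw": -1,"x": 0,"y": 0,"z": -14,"roll": 0},{"jaw": -1,"x": 0,"y": 0,"z": -15,"roll": 0},{"jaw": -1,"x": 0,"y": 0,"z": -16,"roll": 0}]}}

```text
clock: 9.03
position: [0.4566, -0.0225, 0.0894]
tool_rot: [-1.311, -2.855, 0.0]
force: [-3.4, -3.5, 4.6]
opening: 0.0002
grasp_force: 2.5
```

{"method": "servo_tool", "body": {"rows": [{"jaw": -1,"x": 0,"y": 0,"z": -1,"roll": 0},{"jaw": -1,"x": 0,"y": 0,"z": -2,"roll": 0},{"jaw": -1,"x": 0,"y": 0,"z": -3,"roll": 0},{"jaw": -1,"x": 0,"y": 0,"z": -4,"roll": 0},{"jaw": -1,"x": 0,"y": 0,"z": -5,"roll": 0},{"jaw": -1,"x": 0,"y": 0,"z": -6,"roll": 0},{"jaw": -1,"x": 0,"y": 0,"z": -7,"roll": 0},{"jaw": -1,"x": 0,"y": 0,"z": -8,"roll": 0},{"jaw": -1,"x": 0,"y": 0,"z": -9,"roll": 0},{"jaw": -1,"x": 0,"y": 0,"z": -10,"roll": 0},{"jaw": -1,"x": 0,"y": 0,"z": -11,"roll": 0},{"jaw": -1,"x": 0,"y": 0,"z": -12,"roll": 0},{"jaw": -1,"x": 0,"y": 0,"z": -13,"roll": 0},{"jaw": -1,"x": 0,"y": 0,"z": -14,"roll": 0},{"jaw": -1,"x": 0,"y": 0,"z": -15,"roll": 0},{"jaw": -1,"x": 0,"y": 0,"z": -16,"roll": 0}]}}

```text
clock: 10.37
position: [0.4569, -0.0224, 0.1056]
tool_rot: [1.31, 2.855, 0.001]
force: [3.8, 3.2, 4.6]
opening: 0.0
grasp_force: 2.6
```

{"method": "servo_tool", "body": {"rows": [{"jaw": -1,"x": 0,"y": 0,"z": -0.6,"roll": 0},{"jaw": -1,"x": 0,"y": 0,"z": -1.2,"roll": 0},{"jaw": -1,"x": 0,"y": 0,"z": -1.8,"roll": 0},{"jaw": -1,"x": 0,"y": 0,"z": -2.4,"roll": 0},{"jaw": -1,"x": 0,"y": 0,"z": -3,"roll": 0},{"jaw": -1,"x": 0,"y": 0,"z": -3.6,"roll": 0},{"jaw": -1,"x": 0,"y": 0,"z": -4.2,"roll": 0},{"jaw": -1,"x": 0,"y": 0,"z": -4.8,"roll": 0},{"jaw": -1,"x": 0,"y": 0,"z": -5.4,"roll": 0},{"jaw": -1,"x": 0,"y": 0,"z": -6,"roll": 0},{"jaw": -1,"x": 0,"y": 0,"z": -6.6,"roll": 0},{"jaw": -1,"x": 0,"y": 0,"z": -7.2,"roll": 0},{"jaw": -1,"x": 0,"y": 0,"z": -7.8,"roll": 0},{"jaw": -1,"x": 0,"y": 0,"z": -8.4,"roll": 0},{"jaw": -1,"x": 0,"y": 0,"z": -9,"roll": 0},{"jaw": -1,"x": 0,"y": 0,"z": -9.6,"roll": 0},{"jaw": -1,"x": 0,"y": 0,"z": -10.2,"roll": 0},{"jaw": -1,"x": 0,"y": 0,"z": -10.8,"roll": 0},{"jaw": -1,"x": 0,"y": 0,"z": -11.4,"roll": 0},{"jaw": -1,"x": 0,"y": 0,"z": -12,"roll": 0}]}}

```text
clock: 12.03
position: [0.4567, -0.0224, 0.1173]
tool_rot: [-1.311, -2.855, -0.0]
force: [3.8, 3.3, 4.9]
opening: -0.0
grasp_force: 2.6
```

{"method": "servo_tool", "body": {"rows": [{"jaw": -1,"x": 0,"y": 0,"z": -0.5,"roll": 0},{"jaw": -1,"x": 0,"y": 0,"z": -1,"roll": 0},{"jaw": -1,"x": 0,"y": 0,"z": -1.5,"roll": 0},{"jaw": -1,"x": 0,"y": 0,"z": -2,"roll": 0},{"jaw": -1,"x": 0,"y": 0,"z": -2.5,"roll": 0},{"jaw": -1,"x": 0,"y": 0,"z": -3,"roll": 0},{"jaw": -1,"x": 0,"y": 0,"z": -3.5,"roll": 0},{"jaw": -1,"x": 0,"y": 0,"z": -4,"roll": 0},{"jaw": -1,"x": 0,"y": 0,"z": -4.5,"roll": 0},{"jaw": -1,"x": 0,"y": 0,"z": -5,"roll": 0},{"jaw": -1,"x": 0,"y": 0,"z": -5.5,"roll": 0},{"jaw": -1,"x": 0,"y": 0,"z": -6,"roll": 0},{"jaw": -1,"x": 0,"y": 0,"z": -6.5,"roll": 0},{"jaw": -1,"x": 0,"y": 0,"z": -7,"roll": 0},{"jaw": -1,"x": 0,"y": 0,"z": -7.5,"roll": 0},{"jaw": -1,"x": 0,"y": 0,"z": -8,"roll": 0}]}}

```text
clock: 13.37
position: [0.4567, -0.0225, 0.1254]
tool_rot: [-1.311, -2.855, -0.0]
force: [1.1, -0.1, -0.5]
opening: -0.0
grasp_force: 0.0
```

Contact has ended at the top of the travel. Retreating upwards and checking.

{"method": "servo_tool", "body": {"rows": [{"jaw": -1,"x": 0,"y": 0,"z": -3,"roll": 0},{"jaw": -1,"x": 0,"y": 0,"z": -10,"roll": 0},{"jaw": -1,"x": 0,"y": 0,"z": -30,"roll": 0},{"jaw": -1,"x": 0,"y": 0,"z": -60,"roll": 0},{"jaw": -1,"x": 0,"y": 0,"z": -90,"roll": 0},{"jaw": -1,"x": 0,"y": 0,"z": -90,"roll": 0},{"jaw": -1,"x": 0,"y": 0,"z": -90,"roll": 0},{"jaw": -1,"x": 0,"y": 0,"z": -90,"roll": 0},{"jaw": -1,"x": 0,"y": 0,"z": -90,"roll": 0},{"jaw": -1,"x": 0,"y": 0,"z": -90,"roll": 0}]}}

```text
clock: 14.2
position: [0.4563, -0.0225, 0.2143]
tool_rot: [-1.31, -2.854, 0.001]
force: [-0.9, 0.2, -0.2]
opening: -0.0003
grasp_force: 0.0
```

Run:
```python
from h import *
s=sense();print(s['position'],s['force'],s['clock'])
a=read_camera('side')['pixels'][60:310,60:360]
cv2.imwrite('pics/c5.png',cv2.resize(a[:,:,::-1],(600,500)))
```

```text
[ 0.45633135 -0.02245832  0.21434927] [-0.91666627  0.24046673 -0.20391207] 14.2
```

View pics/c5.png

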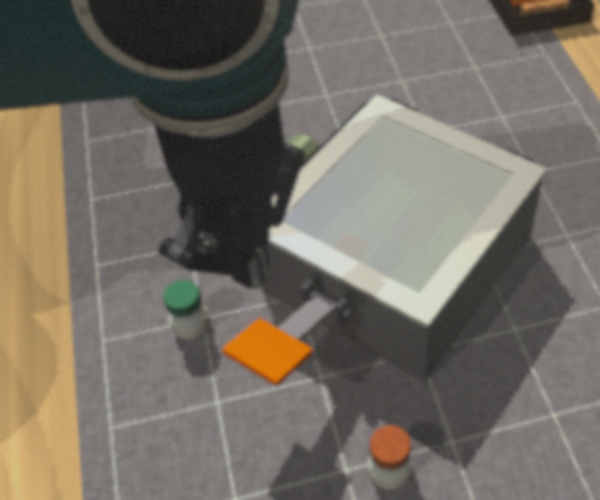

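The lid is shut, the pad is back at (267,350) as before, the jars are unmoved at (182,297) and (390,446), and the robot is clear.

```bash
python3 -c "
from station import *
print(close_job())"
```

```text
the job is handed in; nothing more can be done
None
```

The box is aired: I held the lever on its stop for about two seconds, eased it back up, and handed the job in at about 14 s; my last look showed the lid shut, the lever up and both jars where they began (the arm mostly hid the fuselage half), but no verdict came back.

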